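# Hang the display ledge on the slotted stand

### The job

Hang the blue display ledge on the grey slotted stand: take it by its fin, put its two claws through the slots of the two uprights, then press it down until it is fully home and the red spring catch has snapped out over it. Leave the yellow ledge where it stands.

Things in the scene. Friction and masses are not known exactly. Their poses are not given: they have to be found in the camera images.
- ledge_blue: Blue metal ledge, 200 g (sizes in mm). Origin under its fin, on its underside; x to its back, y along it, z up. Floor 80x140x5, front lip 16 high. Fin to grip: 10 thick (y), x -32..22, top z 63. Back plate x 37..42, 60 high, open at y -22..22 but for a strip z 30..44. Steel claws at y +-35, 8 wide: back from the plate at z 44..50, then down, tip z 24, x 67; gap plate to claw 8 at top, 21 at tip.
- ledge_yellow: Yellow ledge of the same make and size as the blue one, a bystander; origin and axes as for the blue one. The two stand side by side on the table on their floor plates, backs away from the robot; which is on the left varies.
- stand: Fixed grey stand (mm). Origin on the table midway between its uprights, in their front plane; x to its back, z up. Uprights 6 thick, 48 wide, at y +-35, top z 174; a slot in each, 32 wide, z 110..166. Base x -30..120, 12 thick. Bring the claws in along x, ledge origin about z 100 (88..114), axes parallel, till plate meets uprights, then press down. Home: ledge origin at x -42, y 0, z 66.
- catch (a joint): Travel (m) of the red spring catch midway between the uprights: 0 = out, 0.011 = pushed in (to the stand's +x). Out, it stands 7 mm before the uprights; 20 mm wide, flat underside at z 112 of the stand, sloped above up to z 137. The ledge's strip pushes it in on the way down (up to about 10 N of press); once the ledge is home it springs out over the strip's top and locks it.
Things that resemble listed ones, but are neither listed nor needed, are in the scene too. There is more than one size of the ledge_blue; the job needs the larger.

How it is judged:
By the outcome, as a careful person would: the job done as asked, in the order asked, and still so for the second after the job is handed in, with the robot touching nothing.
It also fails if it takes over 42 s, if anything falls off the work surface, if the arm or the gripper's body presses on something with over 40 N, if the wrist force passes 120 N, or if a joint passes its speed limit or range.

### The arm

A 7-joint arm with a two-finger parallel gripper is mounted at the origin on a cart in front of the work surface, level with it; the furniture and walls round the work are solid. World frame = base frame: x ahead of the robot, y to its left, z up, the work surface at z = 0. Lengths are in m, angles in rad, forces in N, time in s.
With the tool pointing down it reaches from about 0.4 to 0.85 m from the base axis. Payload 10.4 kg.
Tool frame: the origin (TCP) lies midway between the tips of the shut fingers; the grasp point (between the pads) lies 19 mm behind it; z points along the fingers, y is the line along which they close (so a half turn about z gives the same grasp; the last joint's range is limited). The gripper opens to 85 mm and grips with 20 to 120 N. Pads are 22 mm wide; open, the fingers measure 114 mm over their backs; the gripper's body (76 mm by 85 mm) begins 54 mm behind the grasp point. The pads swing forward as they close: fully open they stand 13 mm farther back than shut.
Start: joints at [1.162, 0.332, -0.065, 1.46, 0.022, 1.35, -0.088], TCP at [0.235, -0.579, 0.231] pointing down, gripper open.
Joint ranges: [-2.6, 2.6], [-0.5, 2.12], [-1.47, 1.34], [0.16, 2.42], [-1.27, 4.41], [0.06, 2.06], [-2.6, 2.6]. Speed limits (rad/s): [2.22, 2.22, 2.79, 2.79, 3.14, 3.14, 3.14].

### API

Orientations are given as a rotation vector (axis times angle).
In Python, from bench import manip, solver, telemetry, capture, get_calibration, job gives the robot as it stands. Calls block until the motion is done:
- manip.goto(position, orientation): joint-space move of the TCP to a pose.
- manip.movel(position, feed=0.15, orientation=None): straight line of the TCP; orientation=None keeps the orientation; feed is the mean speed in m/s.
- manip.movej(angles): joint-space move.
- manip.grip(opening, f_grip=None): finger opening in m; f_grip is the grip in N (None keeps the last); returns when the fingers have stopped.
- manip.wait(seconds).
- solver.inverse_kinematics(position, orientation): joint angles nearest the present ones, or None.
- telemetry.sense(): the state.
- capture(name): name is "side" or "top" or "wrist"; returns the picture (400x640x3 uint8, blue, green, red); there is no depth.
- get_calibration(name): a dict with "K" (3x3 intrinsics, pixels), "T" (4x4, takes a point from camera to world coordinates). Camera axes: x right, y down, z forward; pixel columns grow to the right and rows downward; lengths in m; the calibration is good to about 2 mm. A picture is of the moment at which its call begins: read the wrist's pose just before it. get_calibration takes no time and is no camera call; for the wrist camera it gives the pose at the moment of the call.
A pose or a line that the arm cannot do raises manip.IKError and nothing moves.
- job.finish_job(): hands the job in; it is judged then, once.
The state is a dict: "time_s": time; "joint_positions": joint angles; "qvel": joint speeds; "joint_efforts": joint torques, N m; "tool_pos": TCP position; "orientation": TCP orientation; "force": force on the tool from outside, world axes, zero at the start; "ft_torque": the same for the moment, N m; "width": finger opening in m; "finger_force": force on a finger pad.
Only numpy, scipy, OpenCV 4.12 (cv2) and the standard library are available. Lean on these libraries where they do the work, as an engineer would, in place of code of your own. Each camera call takes 0.05 s, during which the arm holds its last target. There are 200 camera calls.

## Working session

There is one attempt and no reset: what is moved stays moved. The work goes in short steps, each a Python script; the robot and the scene stay as the last script left them, time stands still between calls to the robot, and variables do not carry over. Pictures are saved under pics/ and viewed, at most 10 in all, crops included, and the job is handed in when it is done.

```bash
ls; mkdir -p pics
python3 - <<'E'
from bench import *
from bench import capture,get_calibration,telemetry
import cv2,numpy as np
for n in("top","side"):
    cv2.imwrite(f"pics/{n}0.png",capture(n)); c=get_calibration(n); print(n,np.round(c["K"],1).tolist(),np.round(c["T"],3).tolist())
print(telemetry.sense()["orientation"],telemetry.sense()["time_s"])
E
```

```text
pics
top [[452.6, 0.0, 317.3], [0.0, 452.6, 202.9], [0.0, 0.0, 1.0]] [[-0.015, -0.992, 0.127, 0.445], [-1.0, 0.015, -0.001, -0.024], [-0.001, -0.127, -0.992, 0.932], [0.0, 0.0, 0.0, 1.0]]
side [[366.3, 0.0, 321.8], [0.0, 366.3, 196.7], [0.0, 0.0, 1.0]] [[0.999, 0.024, -0.028, 0.602], [0.037, -0.576, 0.817, -0.738], [0.003, -0.817, -0.577, 0.583], [0.0, 0.0, 0.0, 1.0]]
[-3.08213936e+00 -6.02083646e-01  4.43343843e-04] 0.1
```

View pics/top0.png

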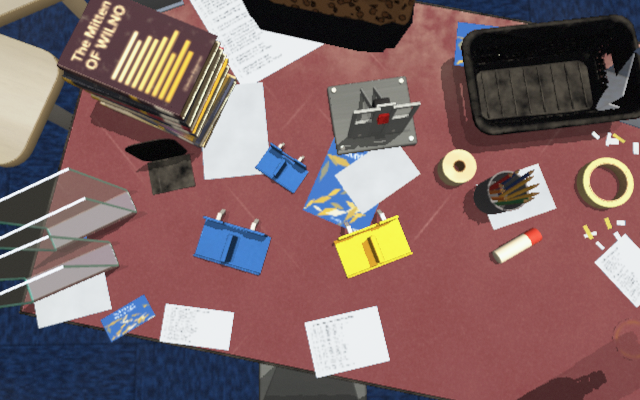

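View pics/side0.png

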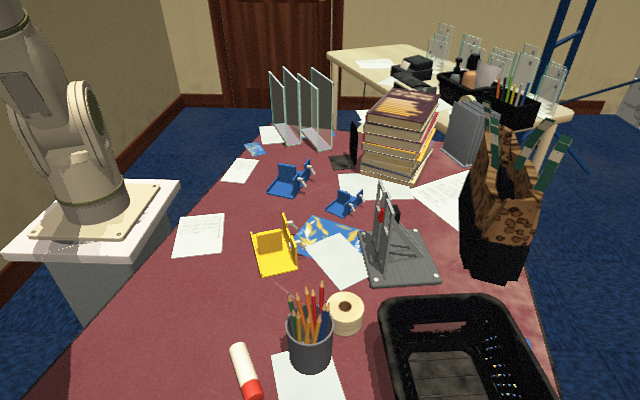

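The top view shows the large blue ledge at about (232,245), the small decoy at (282,167), the yellow ledge at (372,245) and the stand at (372,115). I'll enlarge the first and last of these.

Run:
```python
import cv2,numpy as np
t=cv2.imread("pics/top0.png")
a=cv2.resize(t[205:280,185:280],None,fx=6,fy=6,interpolation=cv2.INTER_CUBIC)[:, :400*2]
b=cv2.resize(t[70:160,322:427],None,fx=6,fy=6,interpolation=cv2.INTER_CUBIC)
def grid(im,x0,y0):
    for x in range(0,im.shape[1],60):cv2.putText(im,str(x0+x//6),(x,8),0,.35,(255,255,255),1);im[:,x]=im[:,x]//2+60
    for y in range(0,im.shape[0],60):cv2.putText(im,str(y0+y//6),(0,y+10),0,.35,(255,255,255),1);im[y]=im[y]//2+60
grid(a,185,205);grid(b,322,70)
cv2.imwrite("pics/a.png",a);cv2.imwrite("pics/b.png",b)
```

```text
(no output)
```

View pics/a.png

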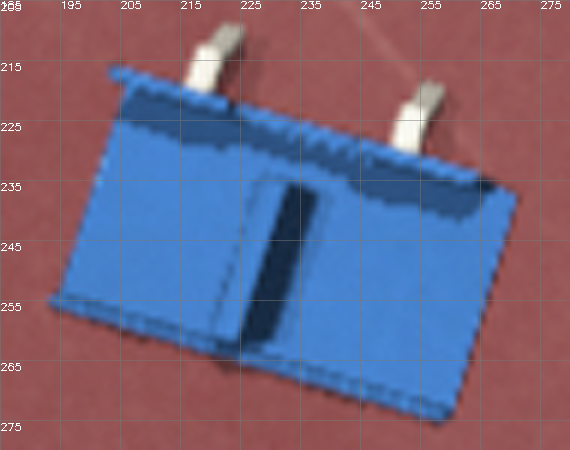

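View pics/b.png

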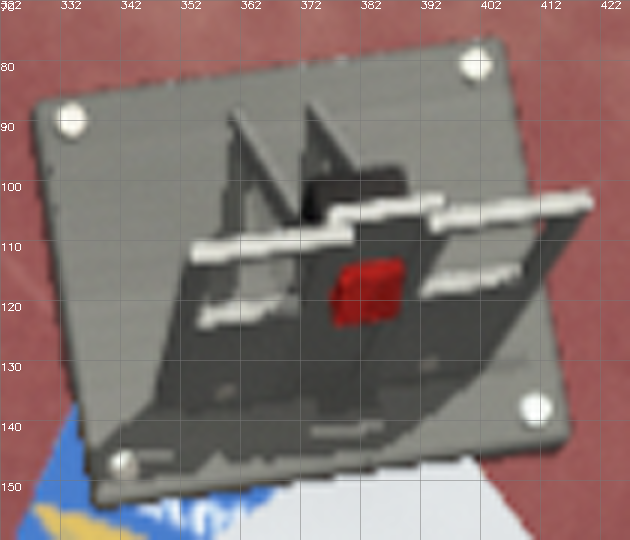

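The first crop shows the ledge: plate top corners at crop (110,70) and (517,195), and the fin top from (253,180) to (240,345). The second shows the stand: upright tops at (190,262)–(352,240) and (430,232)–(593,208), with slot sills below them. I'll fit both poses by least squares.

```bash
cat > fit.py <<'E'
import numpy as np
from scipy.optimize import least_squares
from bench import get_calibration
def proj(c,P):
    T=np.array(c["T"]);K=np.array(c["K"]);q=(P-T[:3,3])@T[:3,:3]@K.T
    return q[:,:2]/q[:,2:]
def place(p,P):
    c,s=np.cos(p[2]),np.sin(p[2]);return np.c_[p[0]+c*P[:,0]-s*P[:,1],p[1]+s*P[:,0]+c*P[:,1],P[:,2]]
def fit(c,P,uv,p0):
    P=np.array(P)/1000.;uv=np.array(uv,float)
    r=least_squares(lambda p:(proj(c,place(p,P))-uv).ravel(),p0,loss="soft_l1")
    print(np.round(r.x,4),"resid px\n",np.round(proj(c,place(r.x,P))-uv,1).tolist());return r.x
E
python3 - <<'E'
from fit import *
c=get_calibration("top")
crop=lambda L,x0,y0:[((x+.5)/6-.5+x0,(y+.5)/6-.5+y0) for x,y in L]
L=fit(c,[(42,70,60),(42,-70,60),(22,5,63),(22,-5,63),(-32,5,63),(-32,-5,63),(-38,70,16),(-38,-70,16)],
 crop([(110,68),(517,192),(253,180),(288,182),(213,342),(240,345),(50,300),(450,420)],185,205),[.48,.15,0])
S=fit(c,[(0,59,174),(0,11,174),(0,-11,174),(0,-59,174),(0,51,110),(0,19,110),(0,-19,110),(0,-51,110)],
 crop([(190,262),(352,240),(430,232),(593,210),(198,328),(280,314),(420,298),(520,280)],322,70),[.7,-.1,0])
b=place(S,np.array([(-.03,.08,.012),(-.03,-.08,.012),(.12,.08,.012),(.12,-.08,.012)]))
print((proj(c,b)-[322,70])*6)
s=get_calibration("side");print(proj(s,place(S,np.array([(0,.059,.174),(0,-.059,.174)]))),proj(s,place(L,np.array([(.042,-.07,.06),(-.038,-.07,0)]))))
E
```

```text
[ 0.4758  0.1474 -0.3128] resid px
 [[-2.4, -1.3], [-1.4, -0.7], [2.1, -0.3], [1.2, 0.9], [-0.3, -0.2], [0.2, 0.8], [0.3, 0.1], [-0.1, 0.8]]
[ 0.7045 -0.1477  0.1237] resid px
 [[-0.3, 0.3], [0.1, 0.3], [-0.4, -0.1], [-0.2, -0.1], [-0.1, -0.3], [3.2, -0.2], [-0.1, -0.3], [0.1, 0.5]]
[[102.29118231 503.2422896 ]
 [558.28779475 440.96909755]
 [ 41.12398662  91.78908523]
 [488.35725969  31.88080963]]
[[378.29617119 178.95027177]
 [392.04933916 213.65102127]] [[291.42050159 181.78410943]
 [266.03389166 194.47547911]]
```

The stand fit is good to about 0.3 px. The ledge fit is only rough (about 2 px), so I'll move over it and look through the wrist camera.

```bash
cat >> fit.py <<'E'
from scipy.spatial.transform import Rotation as Ro
def ori(yaw):
    x=np.array([np.cos(yaw),np.sin(yaw),0]);z=np.array([0,0,-1.]);return Ro.from_matrix(np.c_[x,np.cross(z,x),z]).as_rotvec()
def pt(p,*q): return place(p,np.array([q],float))[0]
S=[.7045,-.1477,.1237]
E
python3 - <<'E'
from fit import *
from bench import manip,telemetry,capture,solver
import cv2,pickle
L=[.4758,.1474,-.305]
p=pt(L,-.01,0,.25)
q=solver.inverse_kinematics(p,ori(L[2]));print(q)
print(solver.inverse_kinematics(pt(S,-.052,0,.137),ori(S[2])))
manip.goto(p,ori(L[2]))
c=get_calibration("wrist");im=capture("wrist");pickle.dump(c,open("w1.pkl","wb"))
cv2.imwrite("pics/w1.png",im);s=telemetry.sense();print(s["time_s"],s["tool_pos"],c["K"],c["T"],s["force"])
E
```

```text
[ 0.69503667  0.14503263 -1.16995377  1.73356885  0.13671134  1.3530798
 -2.37661407]
[ 0.46221721  0.52748675 -0.41807255  1.42366697  0.21808737  1.23622145
 -1.42405106]
2.85 [0.46654912 0.14975365 0.2499429 ] [[332.57603803   0.         317.30624682]
 [  0.         332.57603803 196.92001879]
 [  0.           0.           1.        ]] [[-0.3023294  -0.91267746 -0.27498508  0.53578698]
 [-0.95320263  0.28908252  0.08852145  0.12850945]
 [-0.00129816  0.28887914 -0.95736469  0.39309437]
 [ 0.          0.          0.          1.        ]] [0.00617437 0.84047075 0.29263645]
```

View pics/w1.png

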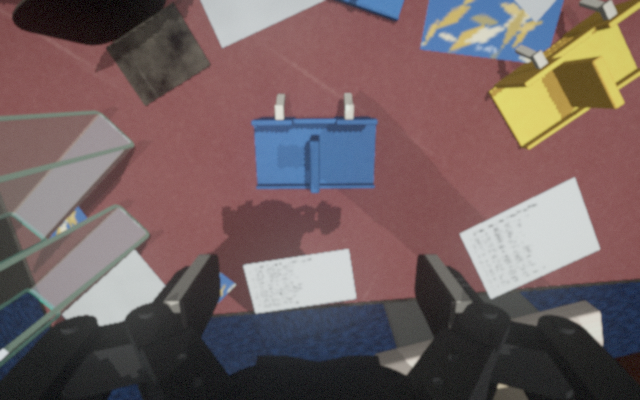

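The wrist view shows the blue ledge squarely at (255–377, 118–190), with the fin at column 315. I'll enlarge it for an exact fit.

Run:
```python
import cv2
t=cv2.imread("pics/w1.png")
a=cv2.resize(t[85:200,245:390],None,fx=5,fy=5,interpolation=cv2.INTER_CUBIC)
for x in range(0,a.shape[1],50):a[:,x]=a[:,x]//2+60;cv2.putText(a,str(x),(x,8),0,.35,(255,255,255),1)
for y in range(0,a.shape[0],50):a[y]=a[y]//2+60;cv2.putText(a,str(y),(0,y+10),0,.35,(255,255,255),1)
cv2.imwrite("pics/c.png",a)
```

```text
(no output)
```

View pics/c.png

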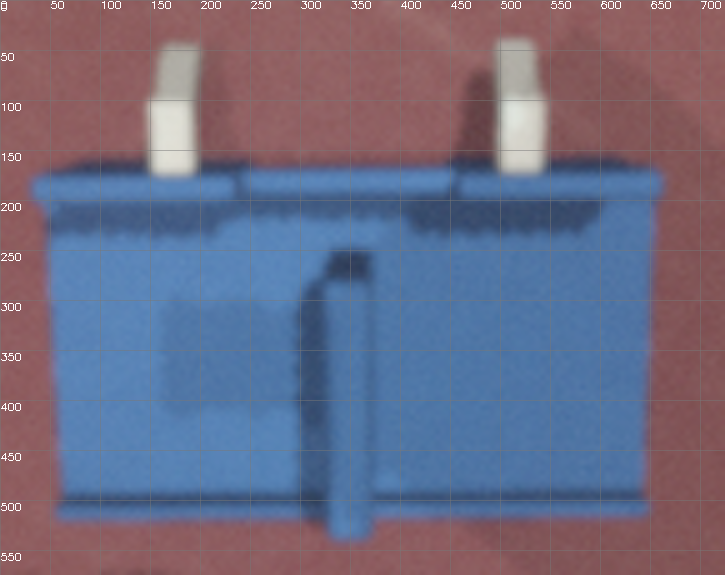

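Run:
```python
from fit import *
import pickle
c=pickle.load(open("w1.pkl","rb"))
crop=lambda L,x0,y0:[((x+.5)/5-.5+x0,(y+.5)/5-.5+y0) for x,y in L]
P=[(42,70,60),(42,-70,60),(37,70,60),(37,-70,60),(22,5,63),(22,-5,63),(-32,5,63),(-32,-5,63),(-38,70,16),(-38,-70,16),(42,39,50),(42,31,50),(42,-31,50),(42,-39,50)]
U=[(32,178),(663,172),(40,202),(660,198),(328,280),(372,280),(328,538),(372,538),(57,518),(648,514),(149,174),(197,174),(497,172),(545,172)]
fit(c,P,crop(U,245,85),[.48,.15,-.3])
```

```text
[ 0.4762  0.1509 -0.3004] resid px
 [[-8.5, -0.0], [8.5, 0.2], [-9.7, 0.4], [8.8, 0.2], [-1.1, 0.1], [0.3, 0.0], [-0.3, 1.1], [0.5, 1.0], [-0.5, -0.8], [0.6, -0.8], [1.0, -0.1], [-0.6, -0.2], [1.0, -0.2], [-0.7, -0.3]]
```

The grasp pose fits now: 14 points agree within about 1 px, except the plate corners, whose width isn't specified and is narrower than I assumed. Next I'll grasp, lift and carry the ledge to in front of the stand.

```bash
sed -i '$a L=[.4762,.1509,-.3004]' fit.py
python3 - <<'E'
from fit import *
from bench import manip,telemetry,capture,solver
import cv2
def st(t): s=telemetry.sense();print(t,round(s["time_s"],2),np.round(s["tool_pos"],4),np.round(s["force"],1),round(s["width"],4),s["finger_force"])
o=ori(L[2])
manip.movel(pt(L,-.01,0,.11),.25,o)
manip.movel(pt(L,-.01,0,.031),.1);st("down")
manip.grip(0.0,80);st("grip")
manip.movel(pt(L,-.01,0,.25),.2);st("up")
manip.goto(pt(S,-.16,0,.25),ori(S[2]));st("over")
manip.movel(pt(S,-.12,0,.108+.031),.2);st("pre")
for n in("top","side"): cv2.imwrite(f"pics/{n}1.png",capture(n))
a=cv2.imread("pics/top1.png")[60:210,300:450];b=cv2.imread("pics/side1.png")[130:280,300:450]
cv2.imwrite("pics/pre.png",cv2.resize(np.hstack([a,b]),(800,400),interpolation=cv2.INTER_CUBIC))
E
```

```text
down 4.5 [0.467  0.1541 0.0315] [-0.8 -0.1 -0.2] 0.0856 0.0
grip 5.18 [0.4668 0.1539 0.0312] [-0.7 -1.4  4.4] 0.009 78.50854396820068
up 6.42 [0.4661 0.1536 0.2489] [-0.4  0.1 -2.9] 0.0087 77.99146056175232
over 7.67 [ 0.5459 -0.1657  0.2499] [-0.  -0.2 -1.2] 0.0089 77.84546613693237
pre 8.42 [ 0.5859 -0.1621  0.1401] [ 0.1  0.1 -1.7] 0.0089 77.83259510993958
```

View pics/pre.png

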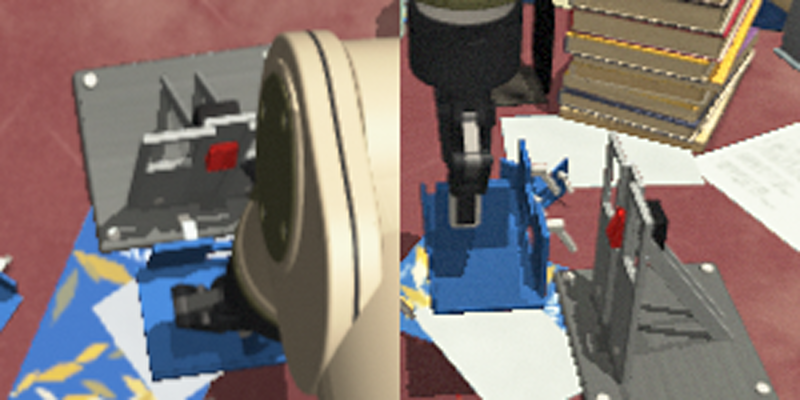

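The ledge hangs level and square in front of the uprights, and the left claw is visible at top pixel (371,147). I'll check that against the prediction, then insert in small steps while watching force.

Run:
```python
from fit import *
from bench import manip,telemetry,capture
import cv2
def st(t): s=telemetry.sense();print(t,round(s["time_s"],2),np.round(s["tool_pos"],4),np.round(s["force"],1),round(s["width"],4));return s
print(proj(get_calibration("top"),np.array([pt(S,-.06,.035,.158),pt(S,-.043,.035,.138)])))
manip.movel(pt(S,-.075,0,.139),.1);st("a")
x=-.062
manip.movel(pt(S,x,0,.139),.06);s=st("b")
h=np.array([np.cos(S[2]),np.sin(S[2]),0])
while x<-.044 and s["force"]@h>-6:
    x+=.0015;manip.movel(pt(S,x,0,.139),.03);s=st(round(x,4))
for n in("top","side"): cv2.imwrite(f"pics/{n}2.png",capture(n))
a=cv2.imread("pics/top2.png")[60:210,300:450];b=cv2.imread("pics/side2.png")[130:280,300:450]
cv2.imwrite("pics/ins.png",cv2.resize(np.hstack([a,b]),(800,400),interpolation=cv2.INTER_CUBIC))
```

```text
[[370.84331872 147.46898809]
 [368.10233206 141.09259968]]
a 9.12 [ 0.6298 -0.157   0.1391] [-0.4  0.8 -1.6] 0.0089
b 9.48 [ 0.643  -0.1553  0.139 ] [-0.6 -0.4 -0.8] 0.0089
-0.0605 9.73 [ 0.6443 -0.1552  0.139 ] [ 0.1 -0.3 -1.4] 0.0086
-0.059 9.98 [ 0.646 -0.155  0.139] [ 1.1 -0.8 -1.9] 0.0087
-0.0575 10.23 [ 0.6474 -0.1549  0.139 ] [-1.1  0.5 -1.7] 0.0089
-0.056 10.48 [ 0.6489 -0.1546  0.139 ] [-0.8  0.5 -0.8] 0.0092
-0.0545 10.73 [ 0.6505 -0.1544  0.139 ] [-0.7  0.2 -1.2] 0.0088
-0.053 10.98 [ 0.6511 -0.1546  0.1388] [-6.6 -1.   1.2] 0.0086
```

View pics/ins.png

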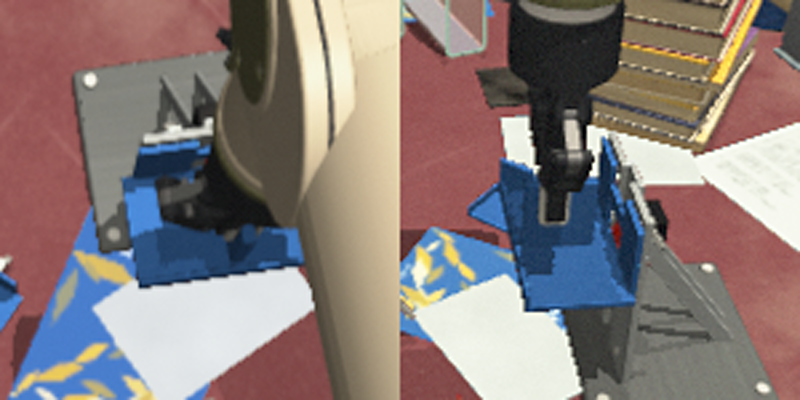

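The plate met the uprights at x −0.0525, against −0.052 expected, and both claws are through. Now I'll press down, guarding the force.

Run:
```python
from fit import *
from bench import manip,telemetry,capture
import cv2
def st(t): s=telemetry.sense();print(t,round(s["time_s"],2),np.round(s["tool_pos"],4),np.round(s["force"],1),round(s["width"],4));return s
x=-.0525
manip.movel(pt(S,x,0,.125),.06);s=st("a")
z=.125
while z>.090 and s["force"][2]<30:
    z-=.0025 if z>.100 else .001;manip.movel(pt(S,x,0,z),.04);s=st(round(z,4))
for n in("top","side"): cv2.imwrite(f"pics/{n}3.png",capture(n))
a=cv2.imread("pics/top3.png")[60:210,300:450];b=cv2.imread("pics/side3.png")[130:280,300:450]
cv2.imwrite("pics/home.png",cv2.resize(np.hstack([a,b]),(800,400),interpolation=cv2.INTER_CUBIC))
```

```text
a 11.47 [ 0.6511 -0.1547  0.124 ] [-5.5 -1.2 -3.4] 0.0088
0.1225 11.72 [ 0.6512 -0.1547  0.122 ] [-7.1 -1.7 -0.1] 0.0086
0.12 11.97 [ 0.6512 -0.1547  0.1197] [-7.4 -0.6  1. ] 0.0088
0.1175 12.22 [ 0.6512 -0.1548  0.1173] [-8.6 -1.9  2.5] 0.009
0.115 12.47 [ 0.6512 -0.1548  0.1147] [-7.6 -0.9  1.9] 0.009
0.1125 12.72 [ 0.6512 -0.1547  0.1121] [-7.9 -1.5  1.3] 0.009
0.11 12.97 [ 0.6512 -0.1547  0.1096] [-8.3 -1.6  0.5] 0.0088
0.1075 13.22 [ 0.6512 -0.1547  0.107 ] [-7.9 -2.1  0.5] 0.0092
0.105 13.47 [ 0.6512 -0.1547  0.1045] [-7.4 -0.2  1.1] 0.009
0.1025 13.72 [ 0.6512 -0.1547  0.1021] [-7.1 -0.6  0.9] 0.0091
0.1 13.97 [ 0.6512 -0.1546  0.0994] [-7.7 -1.6  0.4] 0.0083
0.099 14.22 [ 0.6512 -0.1546  0.0987] [-8.8 -0.4  1.9] 0.0089
0.098 14.47 [ 0.6512 -0.1547  0.0978] [-9.4 -1.4  1.9] 0.0089
0.097 14.72 [ 0.6512 -0.1547  0.0973] [-11.1  -1.1   6.7] 0.0089
0.096 14.97 [ 0.6512 -0.1547  0.0972] [-15.5  -1.1  14.3] 0.0087
0.095 15.22 [ 0.6512 -0.1547  0.0971] [-18.6  -1.2  20.5] 0.0091
0.094 15.47 [ 0.6511 -0.1547  0.097 ] [-23.2   0.   27.2] 0.0087
0.093 15.72 [ 0.6511 -0.1547  0.0969] [-27.3  -0.6  35.1] 0.0088
```

View pics/home.png

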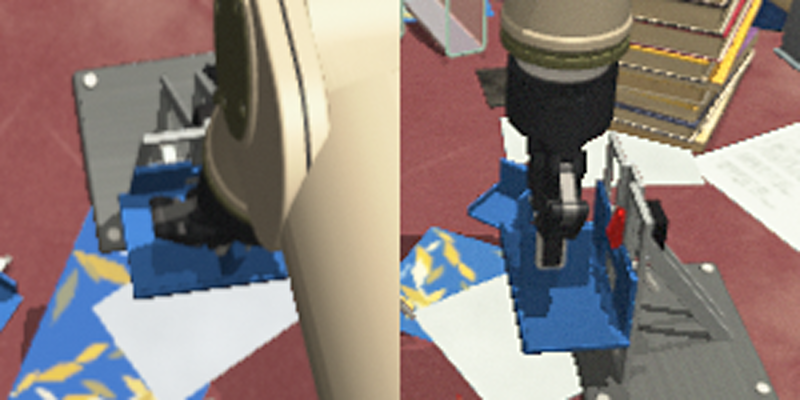

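The ledge stopped hard at TCP z 0.097, which is the home height, and the red catch appears out. I'll unload, release, back off and check.

Run:
```python
from fit import *
from bench import manip,telemetry,capture
import cv2
def st(t): s=telemetry.sense();print(t,round(s["time_s"],2),np.round(s["tool_pos"],4),np.round(s["force"],1),round(s["width"],4));return s
manip.movel(pt(S,-.053,0,.097),.04);st("unload")
manip.grip(.05);st("open")
manip.movel(pt(S,-.058,0,.25),.15);st("up")
manip.goto(pt([.45,0,0],0,0.05,.3),ori(-.1));manip.wait(.5);st("away")
for n in("top","side"): cv2.imwrite(f"pics/{n}4.png",capture(n))
a=cv2.imread("pics/top4.png")[75:175,320:420];b=cv2.imread("pics/side4.png")[160:260,330:430]
cv2.imwrite("pics/fin.png",cv2.resize(np.hstack([a,b]),(800,400),interpolation=cv2.INTER_CUBIC))
c=get_calibration("top");H=[S[0]-.042*np.cos(S[2]),S[1]-.042*np.sin(S[2]),S[2]]
print((proj(c,place(H,np.array([(.022,.005,.129),(-.032,-.005,.129),(-.038,.07,.082),(-.038,-.07,.082),(.037,0,.11)])))-[320,75])*4)
```

```text
unload 16.07 [ 0.6512 -0.1547  0.0973] [-6.5 -0.8  4.1] 0.0089
open 16.53 [ 0.6521 -0.1542  0.0971] [-0.  -1.4  0.2] 0.0499
up 17.7 [ 0.6465 -0.1549  0.2488] [-0.3 -0.4  0. ] 0.0496
away 19.31 [0.4501 0.05   0.3   ] [-0.2 -0.2 -0.3] 0.0499
[[247.50812956 212.07411903]
 [287.90723327 323.74036108]
 [118.78336214 379.75902878]
 [407.942918   340.07196365]
 [247.34789863 191.63586627]]
```

View pics/fin.png

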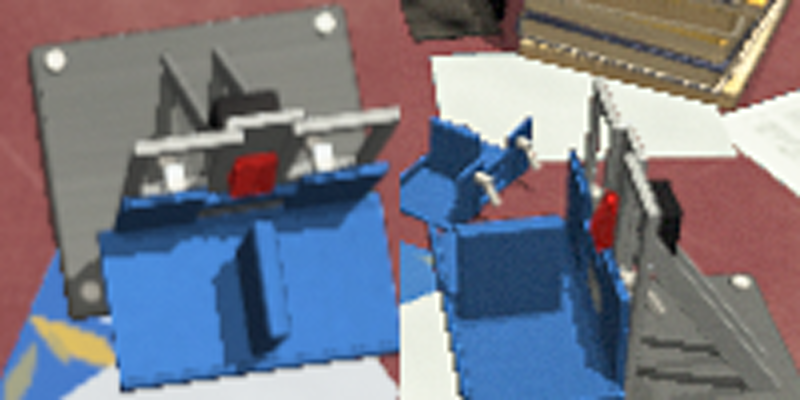

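The claws sit in the slots, the ledge is level at the predicted home pixels, and the red catch spans (377–389, 113–124), the same as its initial "out" position. I'll compare the catch pixels numerically and hand in if they match.

Run:
```python
import cv2,numpy as np
from bench import job
ok=True
for n,(y0,y1,x0,x1) in {"top":(100,135,365,400),"side":(190,235,365,400)}.items():
    m=[]
    for k in "04":
        i=cv2.imread(f"pics/{n}{k}.png")[y0:y1,x0:x1].astype(int);r=(i[...,2]>90)&(i[...,1]<60)
        yy,xx=np.nonzero(r);m.append((len(yy),xx.min()+x0,xx.max()+x0,yy.min()+y0,yy.max()+y0))
    print(n,m)
    if n=="top": ok=abs(m[0][4]-m[1][4])<=1 and abs(m[0][0]-m[1][0])<25
if ok: print(job.finish_job())
```

```text
top [(117, np.int64(377), np.int64(389), np.int64(113), np.int64(124)), (114, np.int64(377), np.int64(389), np.int64(113), np.int64(124))]
side [(80, np.int64(377), np.int64(398), np.int64(205), np.int64(222)), (75, np.int64(377), np.int64(384), np.int64(208), np.int64(222))]
the job is handed in; nothing more can be done
None
```

The larger blue ledge hangs fully home on the stand with the red catch sprung out over it, the yellow ledge was not touched, and the job was handed in at about 19 s.

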